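# Turn a row of studio jars round from one rack to the other

## Robot

A 7-joint arm with a two-finger parallel gripper is mounted at the origin on a cart in front of the work surface, level with it; the furniture and walls round the work are solid. World frame = base frame: x ahead of the robot, y to its left, z up, the work surface at z = 0. Lengths are in m, angles in rad, forces in N, time in s.
With the tool pointing down it reaches from about 0.35 to 0.9 m from the base axis. Payload 19.9 kg.
Tool frame: the origin (TCP) lies on the front face of the gripper's body, between the roots of the fingers; the fingertips stand 73 mm ahead of it and the grasp point (between the pads) lies 54 mm ahead of it; z points along the fingers, y is the line along which they close (so a half turn about z gives the same grasp; the last joint's range is limited). The gripper opens to 85 mm and grips with 20 to 120 N. Pads are 22 mm wide; open, the fingers measure 114 mm over their backs; the gripper's body (76 mm by 85 mm) begins 54 mm behind the grasp point. The pads swing forward as they close: fully open they stand 13 mm farther back than shut.
Start: joints at [-1.183, 0.417, -0.01, 1.614, 0.005, 1.111, -0.053], TCP at [0.26, 0.568, 0.304] pointing down, gripper open.
Joint ranges: [-2.81, 2.81], [-0.39, 2.02], [-1.27, 1.25], [0.06, 2.57], [-1.19, 4.33], [0.19, 2], [-2.82, 2.82]. Speed limits (rad/s): [1.89, 1.89, 2.39, 2.39, 3.01, 3.01, 3.01].

## Interface

Orientations are given as a unit quaternion [x, y, z, w].
In Python, from bench import robot, snapshot, job_done gives the robot as it stands.
- The arm moves only by the tool step_arm, never from a script. Its argument "steps" is a list of rows, each an object of numbers: "jaw": the opening in per cent of the stroke, from 0 (shut) to 100 (fully open); "tx", "ty", "tz": the shift along the tool's x, y, z scaled (see below); "rx", "ry", "rz": the turn, a rotation vector about the tool's x, y, z scaled (see below). In form: [{"jaw": .., "tx": .., "ty": .., "tz": .., "rx": .., "ry": .., "rz": ..}, ...]. A call has 1 to 8 rows; each row is the pose to reach, as a shift and turn from the pose commanded when the call began, along the tool's axes at that moment; what a row does not reach only later rows make up. The controller multiplies each number of a shift by 0.15 m and each number of a turn by pi/2 rad. A row lasts 1/10 s, in which the tool goes at most 50 mm and 8.59 degrees, less where a joint would pass 70% of its speed; a pose out of reach is approached as far as the arm can. A call with a number of a shift or a turn outside -1 to 1 is refused whole. A call with a gripper value outside its range is refused whole. The fingers move at their own pace and stop on an object; the grip force is fixed at half the most. Time passes only in rows, so rows that repeat a pose let the fingers close. It gives the time, the measured TCP pose, the force, the opening and the grip force at its end, in the units of the state.
- robot.get_obs(): the state, without advancing time (a new reading comes with each control period).
- snapshot(name): name is "side" or "top"; returns a dict with "img" (384x512x3 uint8, blue, green, red), "z_map" (384x512 float32, m along the optical axis (not along the pixel's ray), 0 where there is no reading), "fov_y" (degrees; the focal length in pixels is half the picture's height over the tangent of half this angle, whatever the lens; pixels are square), "cx", "cy" (the principal point, pixels), "dist" ([k1, k2, p1, p2, k3] as OpenCV has them; the pictures are not rectified), "rvec" (rotation vector, rad) and "tvec" (3), from world to camera coordinates, as OpenCV has them. Camera axes: x right, y down, z forward; pixel columns grow to the right and rows downward; lengths in m; the calibration is good to about 2 mm. A picture is of the moment at which its call begins.
- job_done(): hands the job in; it is judged then, once.
The state is a dict: "clock": time; "joint_pos": joint angles; "qd": joint speeds; "effort": joint torques, N m; "eef_pos": TCP position; "ee_rot": TCP orientation; "ft_force": force on the tool from outside, world axes, zero at the start; "wrist_torque": the same for the moment, N m; "finger_gap": finger opening in m; "gripper_force": force on a finger pad.
Only numpy, scipy, OpenCV 4.12 (cv2) and the standard library are available. Lean on these libraries where they do the work, as an engineer would, in place of code of your own. Each camera call takes 0.05 s, during which the arm holds its last target. There are 200 camera calls.

## Task

Move the four containers from the full rack to the empty rack so that the row is reversed as seen from the robot: the leftmost goes into the rightmost well, and so on. Carry them one at a time, each straight from its well to its own well in the other rack without parking it anywhere else, and leave every one standing upright on the floor of its well and let go. Leave the tin of gesso, the roll of tape and the sanding block alone.

Things in the scene. Friction and masses are not known exactly. Their poses are not given: they have to be found in the camera images.
- rack_full: Rack that holds the containers at the start (the nearer or the farther one): fixed wooden board 100 x 372 x 18 mm, end cleats 22 mm high. Origin: centre of underside; x away from the robot, y along the row to the robot's left. Four round wells 72 mm across, 5 mm deep (floor 13 mm above the underside) at x = 0, y = +132, +44, -44, -132 mm. 
- rack_empty: Rack whose wells are all empty at the start: fixed wooden board 100 x 372 x 18 mm, end cleats 22 mm high. Origin: centre of underside; x away from the robot, y along the row to the robot's left. Four round wells 72 mm across, 5 mm deep (floor 13 mm above the underside) at x = 0, y = +132, +44, -44, -132 mm. 
- dropper_bottle_mid (a point): Small amber dropper bottle with a black rubber bulb, 102 mm high; round body 33 mm across up to 65 mm above its foot, narrower above. Origin of this point: on its axis, half-way up; z is its upright axis. It starts upright near the centre of one of rack_full's wells.
- cork_jar_mid (a point): The smaller glass jar, with a cork stopper, 71 mm high; round body 46 mm across up to 55 mm above its foot, stopper 34 mm across. Origin of this point: on its axis, half-way up; z is its upright axis. It starts upright near the centre of one of rack_full's wells.
- black_cap_jar_mid (a point): The larger glass jar, with a black stopper, 89 mm high; round body 56 mm across up to 65 mm above its foot, stopper 40 mm across. Origin of this point: on its axis, half-way up; z is its upright axis. It starts upright near the centre of one of rack_full's wells.
- round_tin_mid (a point): Straight round tin can with a printed paper label, 72 mm high, 57 mm across. Origin of this point: on its axis, half-way up; z is its upright axis. It starts upright near the centre of one of rack_full's wells.
- gesso: Bystander: larger round tin of gesso, 78 mm across and 74 mm high, loose on the table to the right of the racks. Origin at the centre of its underside. Not to be moved.
- tape: Bystander: roll of masking tape lying flat, 104 mm across and 25 mm high, loose on the table to the left of the racks. Origin at the centre of its underside. Not to be moved.
- block: Bystander: wooden sanding block, 48 x 76 x 27 mm, loose on the table to the left of the racks. Origin at the centre of its underside. Not to be moved.
Things that resemble listed ones, but are neither listed nor needed, are in the scene too. Leave any pink look-alike of the part that bears cork_jar_mid alone. Leave any orange look-alike of the part that bears round_tin_mid alone.

How it is judged:
By the outcome, as a careful person would: the job done as asked, in the order asked, and still so for the second after the job is handed in, with the robot touching nothing.
It also fails if it takes over 96 s, if anything falls off the work surface, if the arm or the gripper's body presses on something with over 40 N, if the wrist force passes 120 N, or if a joint passes its speed limit or range.

## Working session

There is one attempt and no reset: what is moved stays moved. The work goes in short steps, Python scripts to look and compute and a tool call to move; the robot and the scene stay as the last step left them, time stands still between calls to the robot, and variables do not carry over. Pictures are saved under pics/ and viewed, at most 14 in all, crops included, and the job is handed in when it is done.

Besides the shell and the picture viewer there is one more tool, called after "Call:" as name([rows], argument=value, ...), one row to a line, values as JSON. step_arm: Moves the arm, as the interface text tells. Shifts and turns lie within -1 to 1; 1 stands for 0.15 m of shift or pi/2 rad of turn. Its arguments: {"type":"object","properties":{"steps":{"type":"array","items":{"type":"object","properties":{"jaw":{"type":"number"},"tx":{"type":"number","minimum":-1,"maximum":1},"ty":{"type":"number","minimum":-1,"maximum":1},"tz":{"type":"number","minimum":-1,"maximum":1},"rx":{"type":"number","minimum":-1,"maximum":1},"ry":{"type":"number","minimum":-1,"maximum":1},"rz":{"type":"number","minimum":-1,"maximum":1}}}}},"required":["steps"]}

```bash
mkdir -p pics; cat > h.py <<'E'
import numpy as np, cv2, pickle
from bench import robot, snapshot, job_done
def cam(s):
    h,w=s['img'].shape[:2]; f=h/2/np.tan(np.radians(s['fov_y'])/2)
    K=np.array([[f,0,s['cx']],[0,f,s['cy']],[0,0,1]]); R=cv2.Rodrigues(np.array(s['rvec'],float))[0]
    return K,np.array(s['dist'],float),R,np.array(s['tvec'],float).reshape(3)
def cloud(s):
    K,d,R,t=cam(s); h,w=s['img'].shape[:2]
    uv=np.stack(np.meshgrid(np.arange(w),np.arange(h)),-1).reshape(-1,1,2).astype(np.float64)
    n=cv2.undistortPoints(uv,K,d).reshape(-1,2); z=s['z_map'].reshape(-1,1).astype(float)
    P=(np.hstack([n*z,z])-t)@R; P[z[:,0]==0]=np.nan
    return P.reshape(h,w,3)
def onplane(s,uv,z):
    K,d,R,t=cam(s); n=cv2.undistortPoints(np.array(uv,float).reshape(-1,1,2),K,d).reshape(-1,2)
    D=np.hstack([n,np.ones((len(n),1))])@R; C=-R.T@t
    return C+D*((z-C[2])/D[:,2])[:,None]
E
python3 - <<'E'
from h import *
o=robot.get_obs(); print(o)
for n in('side','top'):
    s=snapshot(n); pickle.dump(s,open(n+'0.pkl','wb')); cv2.imwrite(f'pics/{n}0.png',s['img'])
    K,d,R,t=cam(s); print(n,K[0,0],-R.T@t,R[2],d,(s['z_map']==0).mean())
E
```

```text
{'clock': 0.0, 'joint_pos': array([-1.18349702,  0.41797691, -0.01032007,  1.61417067,  0.00471374,
        1.11068191, -0.05298049]), 'qd': array([-2.07030057e-04, -1.08260208e-03,  4.57052707e-04,  1.59608793e-03,
        9.93367183e-06, -1.22246304e-04,  1.45724351e-03]), 'effort': array([-2.78163388e-04, -8.64451289e+01,  6.78866431e-01, -4.34887826e+01,
        1.91472651e-02,  7.39775860e-03,  1.66102166e-05]), 'eef_pos': array([0.25975375, 0.56818648, 0.30325978]), 'ee_rot': array([ 2.12736667e-01,  9.77109381e-01, -6.01050280e-04, -8.16515709e-05]), 'ft_force': array([-0.67001022, -0.05700563,  0.37590073]), 'wrist_torque': array([ 0.03203452,  0.00160109, -0.07514266]), 'gripper_force': 0.0, 'finger_gap': 0.08527502721554889}
side 354.2613582323557 [ 0.03326639 -0.72536011  0.44147101] [ 0.52049081  0.76622239 -0.37681901] [-0.00401972  0.          0.          0.          0.        ] 0.02716064453125
top 348.78549319909257 [ 0.37392223 -0.01890756  1.09943715] [ 0.16056091  0.02788242 -0.98663203] [-0.10106324  0.          0.          0.          0.        ] 0.0040283203125
```

View pics/side0.png

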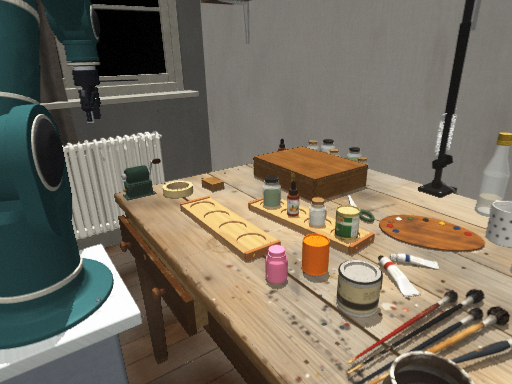

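View pics/top0.png

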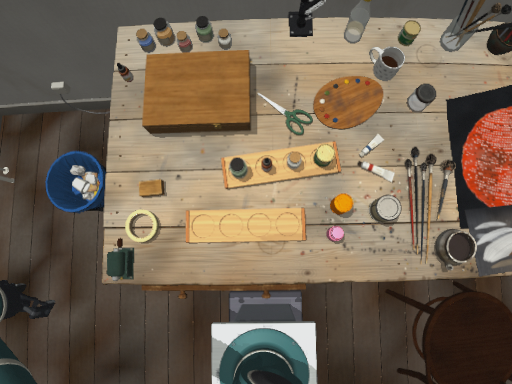

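The side view shows the full rack at about (310,220) and the empty one nearer at (230,228). In the top view the full rack is centred at (281,165). It holds, left to right, the black-cap jar (238,167), dropper (267,163), cork jar (295,159) and tin (324,155). The empty rack is at (246,226).

Possible mix-ups:
- **Cork jar:** pink jar (336,234) and the small jars behind the box (145–225,35).
- **Tin:** orange tin (342,204), gesso (386,208), and the tin at (409,32).
- **Dropper:** bottle at (123,70).

I choose the four standing in the rack.

```bash
python3 - <<'E'
from h import *
s=pickle.load(open('top0.pkl','rb')); P=cloud(s); hsv=cv2.cvtColor(s['img'],cv2.COLOR_BGR2HSV)
for n,(u,v) in dict(full=(252,176),full2=(310,163),empty=(197,226),table=(270,200),box=(197,90)).items(): print(n,P[v,u].round(3),hsv[v,u])
# racks: yellow-wood mask, min-area rectangle
for n,(x0,y0,x1,y1) in dict(full=(215,135,350,195),empty=(178,200,312,250)).items():
    m=np.zeros(hsv.shape[:2],np.uint8)
    m[y0:y1,x0:x1]=((hsv[y0:y1,x0:x1,1]>95)&(hsv[y0:y1,x0:x1,2]>120)).astype(np.uint8)*255
    m=cv2.morphologyEx(m,cv2.MORPH_OPEN,np.ones((3,3)))
    c=max(cv2.findContours(m,0,2)[0],key=cv2.contourArea)
    c=cv2.convexHull(c).reshape(-1,2)
    W=onplane(s,c,0.018)[:,:2].astype(np.float32)
    print(n,cv2.minAreaRect(W))
# containers: points above table near top
for n,(u,v) in dict(black=(238,167),drop=(267,163),cork=(295,159),tin=(324,155),gesso=(386,208),orange=(342,204),pink=(336,234),tape=(142,226),block=(151,188)).items():
    w=P[v-16:v+17,u-16:u+17].reshape(-1,3); zt=np.nanpercentile(w[:,2],99.5) ; q=w[w[:,2]>zt-0.008]
    r=cv2.minEnclosingCircle(q[:,:2].astype(np.float32)); print(n,zt.round(3),len(q),np.round(r[0],3),round(r[1],3),q.mean(0).round(3))
y0,y1,x0,x1=130,255,175,360
cv2.imwrite('pics/crop1.png',cv2.resize(s['img'][y0:y1,x0:x1],None,fx=4.3,fy=4.3,interpolation=cv2.INTER_CUBIC))
E
```

```text
full [0.604 0.026 0.021] [ 17 125 196]
full2 [ 0.642 -0.158  0.022] [ 18 122 226]
empty [0.449 0.201 0.017] [ 19 119 231]
table [ 0.529 -0.029 -0.   ] [ 15  89 183]
box [0.875 0.195 0.078] [ 16 163 153]
full ((0.6404392123222351, -0.06474992632865906), (0.10350136458873749, 0.374801367521286), 7.393313884735107)
empty ((0.449380487203598, 0.05103816092014313), (0.10355467349290848, 0.3756130337715149), 0.17220892012119293)
black 0.106 154 [0.626 0.069] 0.021 [0.625 0.068 0.103]
drop 0.113 18 [ 0.633 -0.019] 0.006 [ 0.635 -0.018  0.112]
cork 0.088 102 [ 0.648 -0.105] 0.017 [ 0.648 -0.105  0.085]
tin 0.087 261 [ 0.657 -0.198] 0.029 [ 0.658 -0.198  0.083]
gesso 0.079 318 [ 0.49 -0.38] 0.039 [ 0.49  -0.38   0.074]
orange 0.074 285 [ 0.509 -0.247] 0.029 [ 0.509 -0.247  0.07 ]
pink 0.074 110 [ 0.419 -0.225] 0.017 [ 0.419 -0.225  0.071]
tape 0.029 355 [0.453 0.379] 0.052 [0.452 0.379 0.025]
block 0.03 338 [0.575 0.352] 0.042 [0.575 0.352 0.026]
```

View pics/crop1.png

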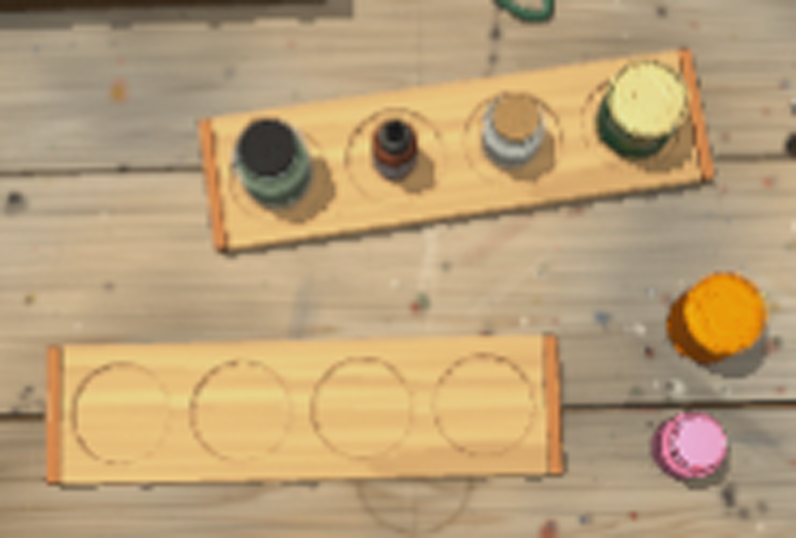

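The crop confirms the four containers in the far rack: black cap, dropper, cork and tin. The empty rack's wells are clear, and the pink and orange look-alikes are off to the right. I'll turn the tool so its y points along world x, and head over.

Call:
step_arm([
  {"jaw":100,"tx":-1,"ty":-0.56,"rz":0.727},
  {"jaw":100,"tx":-1,"ty":-0.56,"rz":0.727},
  {"jaw":100,"tx":-1,"ty":-0.56,"rz":0.727},
  {"jaw":100,"tx":-1,"ty":-0.56,"rz":0.727},
  {"jaw":100,"tx":-1,"ty":-0.56,"rz":0.727},
  {"jaw":100,"tx":-1,"ty":-0.56,"rz":0.727},
  {"jaw":100,"tx":-1,"ty":-0.56,"rz":0.727},
  {"jaw":100,"tx":-1,"ty":-0.56,"rz":0.727},
])

```text
schema error: expected keys jaw, tx, ty, tz, rx, ry, rz
```

All keys are needed in each row.

Call:
step_arm([
  {"jaw":100,"tx":-1,"ty":-0.56,"tz":0,"rx":0,"ry":0,"rz":0.727},
  {"jaw":100,"tx":-1,"ty":-0.56,"tz":0,"rx":0,"ry":0,"rz":0.727},
  {"jaw":100,"tx":-1,"ty":-0.56,"tz":0,"rx":0,"ry":0,"rz":0.727},
  {"jaw":100,"tx":-1,"ty":-0.56,"tz":0,"rx":0,"ry":0,"rz":0.727},
  {"jaw":100,"tx":-1,"ty":-0.56,"tz":0,"rx":0,"ry":0,"rz":0.727},
  {"jaw":100,"tx":-1,"ty":-0.56,"tz":0,"rx":0,"ry":0,"rz":0.727},
  {"jaw":100,"tx":-1,"ty":-0.56,"tz":0,"rx":0,"ry":0,"rz":0.727},
  {"jaw":100,"tx":-1,"ty":-0.56,"tz":0,"rx":0,"ry":0,"rz":0.727},
])

```text
clock: 0.9
eef_pos: [0.3613, 0.4295, 0.3036]
ee_rot: [0.709, 0.705, -0.0, 0.0]
ft_force: [-1.0, -0.0, 0.6]
finger_gap: 0.0851
gripper_force: 0.0
```

Call:
step_arm([
  {"jaw":100,"tx":-1,"ty":0.88,"tz":0,"rx":0,"ry":0,"rz":0},
  {"jaw":100,"tx":-1,"ty":0.88,"tz":0,"rx":0,"ry":0,"rz":0},
  {"jaw":100,"tx":-1,"ty":0.88,"tz":0,"rx":0,"ry":0,"rz":0},
  {"jaw":100,"tx":-1,"ty":0.88,"tz":0,"rx":0,"ry":0,"rz":0},
  {"jaw":100,"tx":-1,"ty":0.88,"tz":0,"rx":0,"ry":0,"rz":0},
])

```text
clock: 1.4
eef_pos: [0.4972, 0.2735, 0.3039]
ee_rot: [0.71, 0.704, -0.0, 0.001]
ft_force: [-0.5, 0.5, 0.6]
finger_gap: 0.0852
gripper_force: 0.0
```

Call:
step_arm([
  {"jaw":100,"tx":-1,"ty":0.88,"tz":0.3,"rx":0,"ry":0,"rz":0},
  {"jaw":100,"tx":-1,"ty":0.88,"tz":0.3,"rx":0,"ry":0,"rz":0},
  {"jaw":100,"tx":-1,"ty":0.88,"tz":0.3,"rx":0,"ry":0,"rz":0},
  {"jaw":100,"tx":-1,"ty":0.88,"tz":0.3,"rx":0,"ry":0,"rz":0},
  {"jaw":100,"tx":-1,"ty":0.88,"tz":0.3,"rx":0,"ry":0,"rz":0},
  {"jaw":100,"tx":-1,"ty":0.88,"tz":0.3,"rx":0,"ry":0,"rz":0},
])

```text
clock: 2.0
eef_pos: [0.6257, 0.1282, 0.2579]
ee_rot: [0.708, 0.706, -0.001, -0.0]
ft_force: [-0.6, 0.9, 0.8]
finger_gap: 0.0853
gripper_force: 0.0
```

Call:
step_arm([
  {"jaw":100,"tx":-0.41,"ty":0,"tz":0.33,"rx":0,"ry":0,"rz":0},
  {"jaw":100,"tx":-0.41,"ty":0,"tz":0.33,"rx":0,"ry":0,"rz":0},
  {"jaw":100,"tx":-0.41,"ty":0,"tz":0.33,"rx":0,"ry":0,"rz":0},
  {"jaw":100,"tx":-0.41,"ty":0,"tz":0.33,"rx":0,"ry":0,"rz":0},
])

```text
clock: 2.4
eef_pos: [0.6249, 0.0695, 0.2096]
ee_rot: [0.707, 0.707, 0.0, -0.0]
ft_force: [0.4, -0.1, -0.4]
finger_gap: 0.0852
gripper_force: 0.0
```

Call:
step_arm([
  {"jaw":100,"tx":0,"ty":0,"tz":0.2,"rx":0,"ry":0,"rz":0},
  {"jaw":100,"tx":0,"ty":0,"tz":0.4,"rx":0,"ry":0,"rz":0},
  {"jaw":100,"tx":0,"ty":0,"tz":0.6,"rx":0,"ry":0,"rz":0},
  {"jaw":100,"tx":0,"ty":0,"tz":0.66,"rx":0,"ry":0,"rz":0},
  {"jaw":100,"tx":0,"ty":0,"tz":0.66,"rx":0,"ry":0,"rz":0},
])

```text
clock: 2.9
eef_pos: [0.6251, 0.0695, 0.1103]
ee_rot: [0.707, 0.708, -0.0, -0.0]
ft_force: [-0.9, 1.0, 0.1]
finger_gap: 0.0851
gripper_force: 0.0
```

```bash
python3 - <<'E'
from h import *
print(robot.get_obs()['ft_force'])
s=snapshot('side'); cv2.imwrite('pics/s1.png',cv2.resize(s['img'][150:260,180:390],None,fx=3.5,fy=3.5,interpolation=cv2.INTER_CUBIC))
E
```

```text
[-0.90183357  0.97032119  0.13824677]
```

View pics/s1.png

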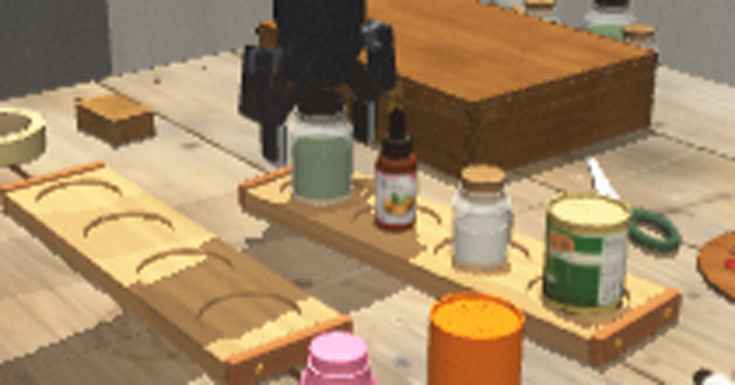

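The fingers straddle the black-cap jar, at crop (265–375,130), and clear the dropper next to it. Closing.

Call:
step_arm([
  {"jaw":0,"tx":0,"ty":0,"tz":0,"rx":0,"ry":0,"rz":0},
  {"jaw":0,"tx":0,"ty":0,"tz":0,"rx":0,"ry":0,"rz":0},
  {"jaw":0,"tx":0,"ty":0,"tz":0,"rx":0,"ry":0,"rz":0},
  {"jaw":0,"tx":0,"ty":0,"tz":0,"rx":0,"ry":0,"rz":0},
  {"jaw":0,"tx":0,"ty":0,"tz":0,"rx":0,"ry":0,"rz":0},
  {"jaw":0,"tx":0,"ty":0,"tz":0,"rx":0,"ry":0,"rz":0},
])

```text
clock: 3.55
eef_pos: [0.6259, 0.0684, 0.112]
ee_rot: [0.707, 0.707, 0.001, 0.0]
ft_force: [-4.0, 0.2, 11.7]
finger_gap: 0.0539
gripper_force: 61.3
```

Call:
step_arm([
  {"jaw":0,"tx":0,"ty":0,"tz":-0.1,"rx":0,"ry":0,"rz":0},
  {"jaw":0,"tx":0,"ty":0,"tz":-0.3,"rx":0,"ry":0,"rz":0},
  {"jaw":0,"tx":0,"ty":0,"tz":-0.5,"rx":0,"ry":0,"rz":0},
  {"jaw":0,"tx":0,"ty":0,"tz":-0.7,"rx":0,"ry":0,"rz":0},
  {"jaw":0,"tx":0,"ty":0,"tz":-0.85,"rx":0,"ry":0,"rz":0},
  {"jaw":0,"tx":0,"ty":0,"tz":-0.85,"rx":0,"ry":0,"rz":0},
])

```text
clock: 4.15
eef_pos: [0.6265, 0.0681, 0.2424]
ee_rot: [0.707, 0.707, 0.002, 0.002]
ft_force: [0.3, -0.1, -1.7]
finger_gap: 0.0536
gripper_force: 63.8
```

Call:
step_arm([
  {"jaw":0,"tx":-0.2,"ty":-0.2,"tz":0,"rx":0,"ry":0,"rz":0},
  {"jaw":0,"tx":-0.4,"ty":-0.4,"tz":0,"rx":0,"ry":0,"rz":0},
  {"jaw":0,"tx":-0.6,"ty":-0.6,"tz":0,"rx":0,"ry":0,"rz":0},
  {"jaw":0,"tx":-0.8,"ty":-0.8,"tz":0,"rx":0,"ry":0,"rz":0},
  {"jaw":0,"tx":-0.95,"ty":-0.95,"tz":0,"rx":0,"ry":0,"rz":0},
  {"jaw":0,"tx":-0.95,"ty":-0.95,"tz":0,"rx":0,"ry":0,"rz":0},
])

```text
clock: 4.75
eef_pos: [0.4801, -0.0774, 0.2383]
ee_rot: [0.709, 0.705, -0.0, -0.0]
ft_force: [1.3, 1.7, -1.7]
finger_gap: 0.0537
gripper_force: 63.8
```

```bash
python3 - <<'E'
from h import *
s=snapshot('side'); cv2.imwrite('pics/s2.png',s['img'][60:280,130:430])
o=robot.get_obs(); print(o['eef_pos'],o['ft_force'],o['finger_gap'])
E
```

```text
[ 0.48167755 -0.07570036  0.23837552] [-0.17647214  1.33547082 -1.69626966] 0.053654609954222686
```

View pics/s2.png

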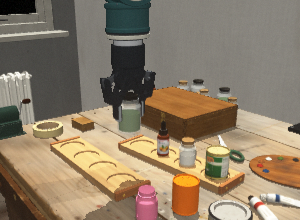

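Call:
step_arm([
  {"jaw":0,"tx":-0.03,"ty":-0.21,"tz":0,"rx":0,"ry":0,"rz":0},
  {"jaw":0,"tx":-0.03,"ty":-0.21,"tz":0.2,"rx":0,"ry":0,"rz":0},
  {"jaw":0,"tx":-0.03,"ty":-0.21,"tz":0.4,"rx":0,"ry":0,"rz":0},
  {"jaw":0,"tx":-0.03,"ty":-0.21,"tz":0.55,"rx":0,"ry":0,"rz":0},
  {"jaw":0,"tx":-0.03,"ty":-0.21,"tz":0.65,"rx":0,"ry":0,"rz":0},
  {"jaw":0,"tx":-0.03,"ty":-0.21,"tz":0.73,"rx":0,"ry":0,"rz":0},
  {"jaw":0,"tx":-0.03,"ty":-0.21,"tz":0.75,"rx":0,"ry":0,"rz":0},
  {"jaw":0,"tx":-0.03,"ty":-0.21,"tz":0.75,"rx":0,"ry":0,"rz":0},
])

```text
clock: 5.6
eef_pos: [0.4515, -0.0787, 0.1254]
ee_rot: [0.707, 0.707, -0.0, -0.0]
ft_force: [0.4, -0.9, -1.4]
finger_gap: 0.0537
gripper_force: 64.0
```

Call:
step_arm([
  {"jaw":0,"tx":-0.015,"ty":-0.015,"tz":0.03,"rx":0,"ry":0,"rz":0},
  {"jaw":0,"tx":-0.015,"ty":-0.015,"tz":0.06,"rx":0,"ry":0,"rz":0},
  {"jaw":0,"tx":-0.015,"ty":-0.015,"tz":0.08,"rx":0,"ry":0,"rz":0},
  {"jaw":0,"tx":-0.015,"ty":-0.015,"tz":0.086,"rx":0,"ry":0,"rz":0},
  {"jaw":0,"tx":-0.015,"ty":-0.015,"tz":0.086,"rx":0,"ry":0,"rz":0},
])

```text
clock: 6.1
eef_pos: [0.4491, -0.0811, 0.1125]
ee_rot: [0.707, 0.707, -0.0, -0.0]
ft_force: [0.3, -0.7, -2.3]
finger_gap: 0.054
gripper_force: 64.0
```

Call:
step_arm([
  {"jaw":0,"tx":0,"ty":0,"tz":0.008,"rx":0,"ry":0,"rz":0},
  {"jaw":0,"tx":0,"ty":0,"tz":0.008,"rx":0,"ry":0,"rz":0},
])

```text
clock: 6.3
eef_pos: [0.4493, -0.0812, 0.112]
ee_rot: [0.707, 0.707, 0.0, 0.0]
ft_force: [-5.1, 0.5, 17.5]
finger_gap: 0.0534
gripper_force: 65.6
```

Call:
step_arm([
  {"jaw":100,"tx":0,"ty":0,"tz":0,"rx":0,"ry":0,"rz":0},
  {"jaw":100,"tx":0,"ty":0,"tz":0,"rx":0,"ry":0,"rz":0},
  {"jaw":100,"tx":0,"ty":0,"tz":0,"rx":0,"ry":0,"rz":0},
  {"jaw":100,"tx":0,"ty":0,"tz":0,"rx":0,"ry":0,"rz":0},
])

```text
clock: 6.7
eef_pos: [0.4492, -0.0811, 0.1113]
ee_rot: [0.707, 0.707, -0.0, 0.0]
ft_force: [0.7, -0.4, 0.0]
finger_gap: 0.0854
gripper_force: 0.0
```

Call:
step_arm([
  {"jaw":100,"tx":0,"ty":0,"tz":-0.2,"rx":0,"ry":0,"rz":0},
  {"jaw":100,"tx":0,"ty":0,"tz":-0.5,"rx":0,"ry":0,"rz":0},
  {"jaw":100,"tx":0,"ty":0,"tz":-0.8,"rx":0,"ry":0,"rz":0},
  {"jaw":100,"tx":0.2,"ty":0.33,"tz":-0.8,"rx":0,"ry":0,"rz":0},
  {"jaw":100,"tx":0.41,"ty":0.67,"tz":-0.8,"rx":0,"ry":0,"rz":0},
  {"jaw":100,"tx":0.41,"ty":1,"tz":-0.8,"rx":0,"ry":0,"rz":0},
  {"jaw":100,"tx":0.41,"ty":1,"tz":-0.8,"rx":0,"ry":0,"rz":0},
])

```text
clock: 7.4
eef_pos: [0.6024, -0.0175, 0.231]
ee_rot: [0.706, 0.708, 0.0, 0.0]
ft_force: [-1.9, -1.2, -0.2]
finger_gap: 0.0853
gripper_force: 0.0
```

Call:
step_arm([
  {"jaw":100,"tx":0,"ty":0.23,"tz":0,"rx":0,"ry":0,"rz":0},
  {"jaw":100,"tx":0,"ty":0.23,"tz":0,"rx":0,"ry":0,"rz":0},
  {"jaw":100,"tx":0,"ty":0.23,"tz":0,"rx":0,"ry":0,"rz":0},
])

```text
clock: 7.7
eef_pos: [0.6335, -0.0198, 0.2307]
ee_rot: [0.707, 0.707, -0.001, -0.0]
ft_force: [0.1, -0.1, 0.5]
finger_gap: 0.0853
gripper_force: 0.0
```

```bash
python3 - <<'E'
from h import *
o=robot.get_obs(); print(o['eef_pos'],o['ft_force'])
s=snapshot('side'); cv2.imwrite('pics/s3.png',cv2.resize(s['img'][120:270,170:390],None,fx=3,fy=3,interpolation=cv2.INTER_CUBIC))
E
```

```text
[ 0.63350676 -0.01975772  0.23066231] [ 0.08370683 -0.12384437  0.49330391]
```

View pics/s3.png

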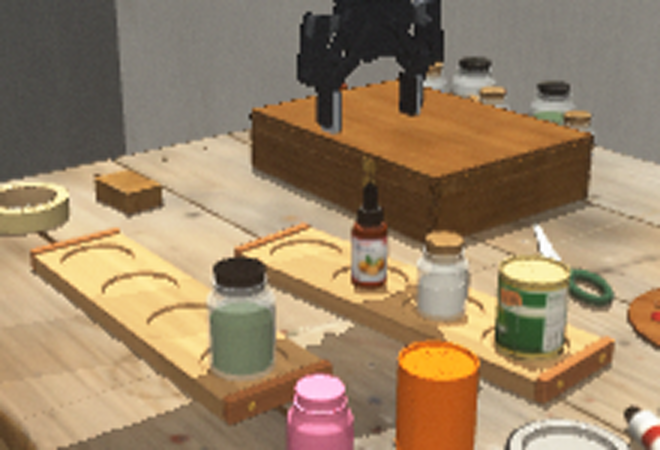

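The black-cap jar stands upright in the rightmost well, at crop (242,320). The open fingers are centred above the dropper at (370,230). Descending.

Call:
step_arm([
  {"jaw":100,"tx":0,"ty":0,"tz":0.25,"rx":0,"ry":0,"rz":0},
  {"jaw":100,"tx":0,"ty":0,"tz":0.45,"rx":0,"ry":0,"rz":0},
  {"jaw":100,"tx":0,"ty":0,"tz":0.65,"rx":0,"ry":0,"rz":0},
  {"jaw":100,"tx":0,"ty":0,"tz":0.72,"rx":0,"ry":0,"rz":0},
  {"jaw":100,"tx":0,"ty":0,"tz":0.72,"rx":0,"ry":0,"rz":0},
])

```text
clock: 8.25
eef_pos: [0.6327, -0.0197, 0.1226]
ee_rot: [0.707, 0.707, -0.001, -0.001]
ft_force: [-0.3, -0.2, 0.7]
finger_gap: 0.0854
gripper_force: 0.0
```

Call:
step_arm([
  {"jaw":50,"tx":0,"ty":0,"tz":0,"rx":0,"ry":0,"rz":0},
  {"jaw":50,"tx":0,"ty":0,"tz":0,"rx":0,"ry":0,"rz":0},
  {"jaw":0,"tx":0,"ty":0,"tz":0,"rx":0,"ry":0,"rz":0},
  {"jaw":0,"tx":0,"ty":0,"tz":0,"rx":0,"ry":0,"rz":0},
  {"jaw":0,"tx":0,"ty":0,"tz":0,"rx":0,"ry":0,"rz":0},
  {"jaw":0,"tx":0,"ty":0,"tz":0,"rx":0,"ry":0,"rz":0},
  {"jaw":0,"tx":0,"ty":0,"tz":0,"rx":0,"ry":0,"rz":0},
])

```text
clock: 8.95
eef_pos: [0.6341, -0.0196, 0.1244]
ee_rot: [0.707, 0.707, 0.001, 0.0]
ft_force: [-2.1, 1.3, 9.6]
finger_gap: 0.0297
gripper_force: 58.9
```

Call:
step_arm([
  {"jaw":0,"tx":0,"ty":0,"tz":-0.1,"rx":0,"ry":0,"rz":0},
  {"jaw":0,"tx":0,"ty":0,"tz":-0.3,"rx":0,"ry":0,"rz":0},
  {"jaw":0,"tx":0,"ty":0,"tz":-0.55,"rx":0,"ry":0,"rz":0},
  {"jaw":0,"tx":0.05,"ty":-0.2,"tz":-0.75,"rx":0,"ry":0,"rz":0},
  {"jaw":0,"tx":0.1,"ty":-0.45,"tz":-0.75,"rx":0,"ry":0,"rz":0},
  {"jaw":0,"tx":0.15,"ty":-0.7,"tz":-0.75,"rx":0,"ry":0,"rz":0},
  {"jaw":0,"tx":0.18,"ty":-0.95,"tz":-0.75,"rx":0,"ry":0,"rz":0},
  {"jaw":0,"tx":0.18,"ty":-0.95,"tz":-0.75,"rx":0,"ry":0,"rz":0},
])

```text
clock: 9.75
eef_pos: [0.4875, 0.0078, 0.2366]
ee_rot: [0.707, 0.707, 0.0, -0.001]
ft_force: [0.4, -0.6, -0.2]
finger_gap: 0.0301
gripper_force: 59.9
```

Call:
step_arm([
  {"jaw":0,"tx":0,"ty":-0.2,"tz":0,"rx":0,"ry":0,"rz":0},
  {"jaw":0,"tx":0,"ty":-0.28,"tz":0.1,"rx":0,"ry":0,"rz":0},
  {"jaw":0,"tx":0,"ty":-0.28,"tz":0.3,"rx":0,"ry":0,"rz":0},
  {"jaw":0,"tx":0,"ty":-0.28,"tz":0.5,"rx":0,"ry":0,"rz":0},
  {"jaw":0,"tx":0,"ty":-0.28,"tz":0.64,"rx":0,"ry":0,"rz":0},
  {"jaw":0,"tx":0,"ty":-0.28,"tz":0.64,"rx":0,"ry":0,"rz":0},
  {"jaw":0,"tx":0,"ty":-0.28,"tz":0.64,"rx":0,"ry":0,"rz":0},
])

```text
clock: 10.45
eef_pos: [0.4496, 0.0072, 0.1407]
ee_rot: [0.707, 0.707, 0.0, 0.0]
ft_force: [0.1, -0.1, -0.6]
finger_gap: 0.03
gripper_force: 59.9
```

Call:
step_arm([
  {"jaw":0,"tx":0,"ty":0,"tz":0.04,"rx":0,"ry":0,"rz":0},
  {"jaw":0,"tx":0,"ty":0,"tz":0.08,"rx":0,"ry":0,"rz":0},
  {"jaw":0,"tx":0,"ty":0,"tz":0.1,"rx":0,"ry":0,"rz":0},
  {"jaw":0,"tx":0,"ty":0,"tz":0.11,"rx":0,"ry":0,"rz":0},
  {"jaw":0,"tx":0,"ty":0,"tz":0.11,"rx":0,"ry":0,"rz":0},
])

```text
clock: 10.95
eef_pos: [0.4495, 0.0074, 0.1242]
ee_rot: [0.707, 0.707, 0.0, -0.0]
ft_force: [-7.3, -0.5, 26.4]
finger_gap: 0.0306
gripper_force: 62.9
```

Call:
step_arm([
  {"jaw":0,"tx":0,"ty":0,"tz":-0.004,"rx":0,"ry":0,"rz":0},
  {"jaw":100,"tx":0,"ty":0,"tz":-0.004,"rx":0,"ry":0,"rz":0},
  {"jaw":100,"tx":0,"ty":0,"tz":-0.004,"rx":0,"ry":0,"rz":0},
  {"jaw":100,"tx":0,"ty":0,"tz":-0.004,"rx":0,"ry":0,"rz":0},
  {"jaw":100,"tx":0,"ty":0,"tz":-0.004,"rx":0,"ry":0,"rz":0},
  {"jaw":100,"tx":0,"ty":0,"tz":-0.004,"rx":0,"ry":0,"rz":0},
])

```text
clock: 11.55
eef_pos: [0.4491, 0.0074, 0.1239]
ee_rot: [0.707, 0.707, -0.0, 0.0]
ft_force: [0.6, 0.6, 0.5]
finger_gap: 0.0855
gripper_force: 0.0
```

Call:
step_arm([
  {"jaw":100,"tx":0,"ty":0,"tz":-0.2,"rx":0,"ry":0,"rz":0},
  {"jaw":100,"tx":0,"ty":0,"tz":-0.5,"rx":0,"ry":0,"rz":0},
  {"jaw":100,"tx":0,"ty":0,"tz":-0.8,"rx":0,"ry":0,"rz":0},
  {"jaw":100,"tx":-0.2,"ty":0.25,"tz":-0.8,"rx":0,"ry":0,"rz":0},
  {"jaw":100,"tx":-0.4,"ty":0.5,"tz":-0.8,"rx":0,"ry":0,"rz":0},
  {"jaw":100,"tx":-0.6,"ty":0.75,"tz":-0.8,"rx":0,"ry":0,"rz":0},
  {"jaw":100,"tx":-0.75,"ty":1,"tz":-0.8,"rx":0,"ry":0,"rz":0},
  {"jaw":100,"tx":-0.75,"ty":1,"tz":-0.8,"rx":0,"ry":0,"rz":0},
])

```text
clock: 12.35
eef_pos: [0.6017, -0.1083, 0.2432]
ee_rot: [0.708, 0.706, -0.001, 0.001]
ft_force: [-1.4, 0.5, -1.4]
finger_gap: 0.0852
gripper_force: 0.0
```

Call:
step_arm([
  {"jaw":100,"tx":0,"ty":0.32,"tz":0,"rx":0,"ry":0,"rz":0},
  {"jaw":100,"tx":0,"ty":0.32,"tz":0.2,"rx":0,"ry":0,"rz":0},
  {"jaw":100,"tx":0,"ty":0.32,"tz":0.2,"rx":0,"ry":0,"rz":0},
  {"jaw":100,"tx":0,"ty":0.32,"tz":0.2,"rx":0,"ry":0,"rz":0},
])

```text
clock: 12.75
eef_pos: [0.6463, -0.1051, 0.2138]
ee_rot: [0.707, 0.707, -0.001, -0.001]
ft_force: [-0.6, -0.1, 0.4]
finger_gap: 0.0851
gripper_force: 0.0
```

```bash
python3 - <<'E'
from h import *
s=snapshot('side'); cv2.imwrite('pics/s4.png',cv2.resize(s['img'][120:270,170:390],None,fx=3,fy=3,interpolation=cv2.INTER_CUBIC))
E
```

```text
(no output)
```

View pics/s4.png

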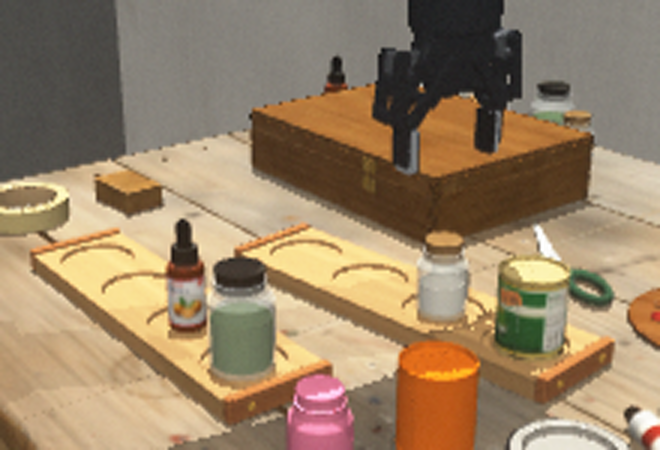

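The dropper is upright in its well at crop (186,300). The gripper is above the cork jar at (443,280). Descending and closing on it.

Call:
step_arm([
  {"jaw":100,"tx":0,"ty":0.01,"tz":0.25,"rx":0,"ry":0,"rz":0},
  {"jaw":100,"tx":0,"ty":0.01,"tz":0.45,"rx":0,"ry":0,"rz":0},
  {"jaw":100,"tx":0,"ty":0.01,"tz":0.65,"rx":0,"ry":0,"rz":0},
  {"jaw":100,"tx":0,"ty":0.01,"tz":0.74,"rx":0,"ry":0,"rz":0},
  {"jaw":100,"tx":0,"ty":0.01,"tz":0.74,"rx":0,"ry":0,"rz":0},
])

```text
clock: 13.3
eef_pos: [0.648, -0.1051, 0.1026]
ee_rot: [0.707, 0.707, -0.001, -0.001]
ft_force: [-0.4, 0.0, 0.3]
finger_gap: 0.0853
gripper_force: 0.0
```

Call:
step_arm([
  {"jaw":60,"tx":0,"ty":0,"tz":0,"rx":0,"ry":0,"rz":0},
  {"jaw":60,"tx":0,"ty":0,"tz":0,"rx":0,"ry":0,"rz":0},
  {"jaw":0,"tx":0,"ty":0,"tz":0,"rx":0,"ry":0,"rz":0},
  {"jaw":0,"tx":0,"ty":0,"tz":0,"rx":0,"ry":0,"rz":0},
  {"jaw":0,"tx":0,"ty":0,"tz":0,"rx":0,"ry":0,"rz":0},
  {"jaw":0,"tx":0,"ty":0,"tz":0,"rx":0,"ry":0,"rz":0},
])

```text
clock: 13.9
eef_pos: [0.6492, -0.1052, 0.1048]
ee_rot: [0.707, 0.707, 0.001, 0.001]
ft_force: [-5.7, 0.2, 14.4]
finger_gap: 0.0438
gripper_force: 59.7
```

Call:
step_arm([
  {"jaw":0,"tx":0,"ty":0,"tz":-0.1,"rx":0,"ry":0,"rz":0},
  {"jaw":0,"tx":0,"ty":0,"tz":-0.3,"rx":0,"ry":0,"rz":0},
  {"jaw":0,"tx":0,"ty":0,"tz":-0.6,"rx":0,"ry":0,"rz":0},
  {"jaw":0,"tx":0.1,"ty":-0.1,"tz":-0.8,"rx":0,"ry":0,"rz":0},
  {"jaw":0,"tx":0.3,"ty":-0.3,"tz":-0.8,"rx":0,"ry":0,"rz":0},
  {"jaw":0,"tx":0.5,"ty":-0.5,"tz":-0.8,"rx":0,"ry":0,"rz":0},
  {"jaw":0,"tx":0.7,"ty":-0.7,"tz":-0.8,"rx":0,"ry":0,"rz":0},
  {"jaw":0,"tx":0.9,"ty":-0.9,"tz":-0.8,"rx":0,"ry":0,"rz":0},
])

```text
clock: 14.7
eef_pos: [0.5123, 0.0308, 0.2239]
ee_rot: [0.707, 0.707, 0.001, 0.0]
ft_force: [0.7, 0.9, -2.2]
finger_gap: 0.0433
gripper_force: 61.6
```

Call:
step_arm([
  {"jaw":0,"tx":0.2,"ty":-0.2,"tz":0,"rx":0,"ry":0,"rz":0},
  {"jaw":0,"tx":0.43,"ty":-0.42,"tz":0,"rx":0,"ry":0,"rz":0},
  {"jaw":0,"tx":0.43,"ty":-0.42,"tz":0.15,"rx":0,"ry":0,"rz":0},
  {"jaw":0,"tx":0.43,"ty":-0.42,"tz":0.35,"rx":0,"ry":0,"rz":0},
  {"jaw":0,"tx":0.43,"ty":-0.42,"tz":0.55,"rx":0,"ry":0,"rz":0},
  {"jaw":0,"tx":0.43,"ty":-0.42,"tz":0.69,"rx":0,"ry":0,"rz":0},
  {"jaw":0,"tx":0.43,"ty":-0.42,"tz":0.69,"rx":0,"ry":0,"rz":0},
  {"jaw":0,"tx":0.43,"ty":-0.42,"tz":0.69,"rx":0,"ry":0,"rz":0},
])

```text
clock: 15.5
eef_pos: [0.451, 0.0942, 0.1204]
ee_rot: [0.707, 0.707, 0.0, 0.0]
ft_force: [-0.5, 0.1, -1.4]
finger_gap: 0.0436
gripper_force: 61.7
```

Floor at TCP 0.1048, so 15.6 mm down.

Call:
step_arm([
  {"jaw":0,"tx":0.005,"ty":-0.012,"tz":0.04,"rx":0,"ry":0,"rz":0},
  {"jaw":0,"tx":0.005,"ty":-0.012,"tz":0.08,"rx":0,"ry":0,"rz":0},
  {"jaw":0,"tx":0.005,"ty":-0.012,"tz":0.1,"rx":0,"ry":0,"rz":0},
  {"jaw":0,"tx":0.005,"ty":-0.012,"tz":0.106,"rx":0,"ry":0,"rz":0},
  {"jaw":0,"tx":0.005,"ty":-0.012,"tz":0.106,"rx":0,"ry":0,"rz":0},
])

```text
clock: 16.0
eef_pos: [0.4489, 0.0953, 0.1046]
ee_rot: [0.707, 0.707, 0.0, -0.0]
ft_force: [-10.9, -0.4, 35.4]
finger_gap: 0.0435
gripper_force: 65.7
```

Call:
step_arm([
  {"jaw":0,"tx":0,"ty":0,"tz":-0.006,"rx":0,"ry":0,"rz":0},
  {"jaw":100,"tx":0,"ty":0,"tz":-0.006,"rx":0,"ry":0,"rz":0},
  {"jaw":100,"tx":0,"ty":0,"tz":-0.006,"rx":0,"ry":0,"rz":0},
  {"jaw":100,"tx":0,"ty":0,"tz":-0.006,"rx":0,"ry":0,"rz":0},
  {"jaw":100,"tx":0,"ty":0,"tz":-0.006,"rx":0,"ry":0,"rz":0},
])

```text
clock: 16.5
eef_pos: [0.4488, 0.0951, 0.1043]
ee_rot: [0.707, 0.707, -0.0, 0.0]
ft_force: [-0.2, 0.1, 0.1]
finger_gap: 0.0854
gripper_force: 0.0
```

Call:
step_arm([
  {"jaw":100,"tx":0,"ty":0,"tz":-0.2,"rx":0,"ry":0,"rz":0},
  {"jaw":100,"tx":0,"ty":0,"tz":-0.5,"rx":0,"ry":0,"rz":0},
  {"jaw":100,"tx":0,"ty":0,"tz":-0.85,"rx":0,"ry":0,"rz":0},
  {"jaw":100,"tx":-0.2,"ty":0.2,"tz":-0.85,"rx":0,"ry":0,"rz":0},
  {"jaw":100,"tx":-0.45,"ty":0.4,"tz":-0.85,"rx":0,"ry":0,"rz":0},
  {"jaw":100,"tx":-0.7,"ty":0.55,"tz":-0.85,"rx":0,"ry":0,"rz":0},
  {"jaw":100,"tx":-0.97,"ty":0.7,"tz":-0.85,"rx":0,"ry":0,"rz":0},
  {"jaw":100,"tx":-0.97,"ty":0.7,"tz":-0.85,"rx":0,"ry":0,"rz":0},
])

```text
clock: 17.3
eef_pos: [0.5552, -0.0562, 0.232]
ee_rot: [0.709, 0.705, -0.001, 0.001]
ft_force: [-0.9, 0.4, 0.1]
finger_gap: 0.0848
gripper_force: 0.0
```

Call:
step_arm([
  {"jaw":100,"tx":-0.97,"ty":0.69,"tz":0,"rx":0,"ry":0,"rz":0},
  {"jaw":100,"tx":-0.97,"ty":0.69,"tz":0,"rx":0,"ry":0,"rz":0},
  {"jaw":100,"tx":-0.97,"ty":0.69,"tz":0,"rx":0,"ry":0,"rz":0},
  {"jaw":100,"tx":-0.97,"ty":0.69,"tz":0,"rx":0,"ry":0,"rz":0},
  {"jaw":100,"tx":-0.97,"ty":0.69,"tz":0.1,"rx":0,"ry":0,"rz":0},
  {"jaw":100,"tx":-0.97,"ty":0.69,"tz":0.1,"rx":0,"ry":0,"rz":0},
])

```text
clock: 17.9
eef_pos: [0.6564, -0.1957, 0.2144]
ee_rot: [0.707, 0.707, -0.001, -0.001]
ft_force: [-0.5, 0.1, -0.1]
finger_gap: 0.0852
gripper_force: 0.0
```

```bash
python3 - <<'E'
from h import *
s=snapshot('side'); cv2.imwrite('pics/s5.png',cv2.resize(s['img'][120:270,170:390],None,fx=3,fy=3,interpolation=cv2.INTER_CUBIC))
E
```

```text
(no output)
```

View pics/s5.png

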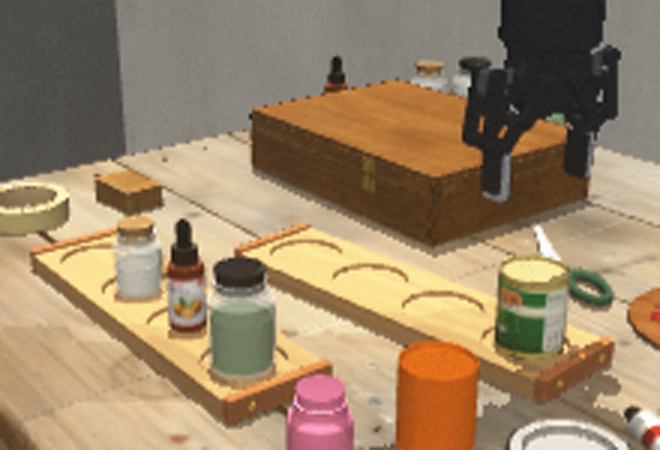

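The cork jar stands in its well at crop (137,265). The gripper is over the tin at (530,305).

Call:
step_arm([
  {"jaw":100,"tx":-0.012,"ty":0.005,"tz":0.2,"rx":0,"ry":0,"rz":0},
  {"jaw":100,"tx":-0.012,"ty":0.005,"tz":0.4,"rx":0,"ry":0,"rz":0},
  {"jaw":100,"tx":-0.012,"ty":0.005,"tz":0.6,"rx":0,"ry":0,"rz":0},
  {"jaw":100,"tx":-0.012,"ty":0.005,"tz":0.74,"rx":0,"ry":0,"rz":0},
  {"jaw":100,"tx":-0.012,"ty":0.005,"tz":0.74,"rx":0,"ry":0,"rz":0},
])

```text
clock: 18.45
eef_pos: [0.6568, -0.1957, 0.1038]
ee_rot: [0.707, 0.708, -0.001, -0.002]
ft_force: [0.0, 0.4, 1.1]
finger_gap: 0.0852
gripper_force: 0.0
```

Call:
step_arm([
  {"jaw":0,"tx":0,"ty":0,"tz":0,"rx":0,"ry":0,"rz":0},
  {"jaw":0,"tx":0,"ty":0,"tz":0,"rx":0,"ry":0,"rz":0},
  {"jaw":0,"tx":0,"ty":0,"tz":0,"rx":0,"ry":0,"rz":0},
  {"jaw":0,"tx":0,"ty":0,"tz":0,"rx":0,"ry":0,"rz":0},
  {"jaw":0,"tx":0,"ty":0,"tz":0,"rx":0,"ry":0,"rz":0},
  {"jaw":0,"tx":0,"ty":0,"tz":0,"rx":0,"ry":0,"rz":0},
])

```text
clock: 19.05
eef_pos: [0.6588, -0.1975, 0.1081]
ee_rot: [0.707, 0.707, 0.001, 0.001]
ft_force: [-2.5, 1.3, 7.9]
finger_gap: 0.0562
gripper_force: 63.1
```

Call:
step_arm([
  {"jaw":0,"tx":0,"ty":0,"tz":-0.1,"rx":0,"ry":0,"rz":0},
  {"jaw":0,"tx":0,"ty":0,"tz":-0.3,"rx":0,"ry":0,"rz":0},
  {"jaw":0,"tx":0,"ty":0,"tz":-0.6,"rx":0,"ry":0,"rz":0},
  {"jaw":0,"tx":0,"ty":0,"tz":-0.9,"rx":0,"ry":0,"rz":0},
  {"jaw":0,"tx":0.2,"ty":-0.1,"tz":-0.9,"rx":0,"ry":0,"rz":0},
  {"jaw":0,"tx":0.45,"ty":-0.2,"tz":-0.9,"rx":0,"ry":0,"rz":0},
  {"jaw":0,"tx":0.7,"ty":-0.3,"tz":-0.9,"rx":0,"ry":0,"rz":0},
  {"jaw":0,"tx":0.9,"ty":-0.4,"tz":-0.9,"rx":0,"ry":0,"rz":0},
])

```text
clock: 19.85
eef_pos: [0.5974, -0.0606, 0.2426]
ee_rot: [0.707, 0.707, 0.001, 0.0]
ft_force: [0.6, -0.1, -2.1]
finger_gap: 0.0561
gripper_force: 64.3
```

Call:
step_arm([
  {"jaw":0,"tx":0.25,"ty":-0.1,"tz":0,"rx":0,"ry":0,"rz":0},
  {"jaw":0,"tx":0.5,"ty":-0.2,"tz":0,"rx":0,"ry":0,"rz":0},
  {"jaw":0,"tx":0.75,"ty":-0.35,"tz":0,"rx":0,"ry":0,"rz":0},
  {"jaw":0,"tx":0.98,"ty":-0.6,"tz":0,"rx":0,"ry":0,"rz":0},
  {"jaw":0,"tx":0.98,"ty":-0.8,"tz":0,"rx":0,"ry":0,"rz":0},
  {"jaw":0,"tx":0.98,"ty":-0.98,"tz":0,"rx":0,"ry":0,"rz":0},
  {"jaw":0,"tx":0.98,"ty":-0.98,"tz":0,"rx":0,"ry":0,"rz":0},
])

```text
clock: 20.55
eef_pos: [0.4485, 0.0845, 0.2421]
ee_rot: [0.707, 0.707, 0.001, -0.001]
ft_force: [1.5, -1.0, -1.7]
finger_gap: 0.0563
gripper_force: 64.4
```

```bash
python3 - <<'E'
from h import *
o=robot.get_obs(); print(o['eef_pos'])
s=snapshot('side'); cv2.imwrite('pics/s6.png',cv2.resize(s['img'][80:250,150:370],None,fx=3,fy=3,interpolation=cv2.INTER_CUBIC))
E
```

```text
[0.44847346 0.08449201 0.24207545]
```

View pics/s6.png

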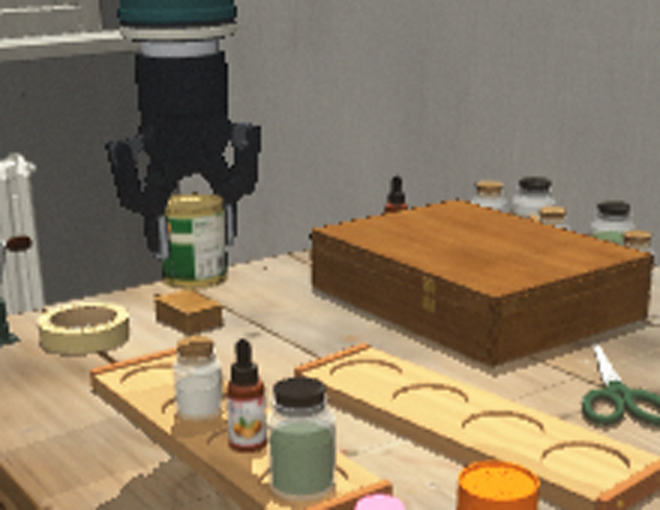

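The tin hangs straight in the grip at crop (197,240), and the leftmost well is free. Moving over it and lowering.

Call:
step_arm([
  {"jaw":0,"tx":0.3,"ty":0,"tz":0,"rx":0,"ry":0,"rz":0},
  {"jaw":0,"tx":0.65,"ty":0,"tz":0,"rx":0,"ry":0,"rz":0},
  {"jaw":0,"tx":0.65,"ty":0,"tz":0.1,"rx":0,"ry":0,"rz":0},
  {"jaw":0,"tx":0.65,"ty":0,"tz":0.35,"rx":0,"ry":0,"rz":0},
  {"jaw":0,"tx":0.65,"ty":0,"tz":0.6,"rx":0,"ry":0,"rz":0},
  {"jaw":0,"tx":0.65,"ty":0,"tz":0.78,"rx":0,"ry":0,"rz":0},
  {"jaw":0,"tx":0.65,"ty":0,"tz":0.78,"rx":0,"ry":0,"rz":0},
  {"jaw":0,"tx":0.65,"ty":0,"tz":0.78,"rx":0,"ry":0,"rz":0},
])

```text
clock: 21.4
eef_pos: [0.452, 0.1817, 0.1249]
ee_rot: [0.707, 0.707, 0.0, 0.0]
ft_force: [0.6, -0.1, -1.5]
finger_gap: 0.0565
gripper_force: 64.6
```

Call:
step_arm([
  {"jaw":0,"tx":0.008,"ty":-0.02,"tz":0.04,"rx":0,"ry":0,"rz":0},
  {"jaw":0,"tx":0.008,"ty":-0.02,"tz":0.07,"rx":0,"ry":0,"rz":0},
  {"jaw":0,"tx":0.008,"ty":-0.02,"tz":0.09,"rx":0,"ry":0,"rz":0},
  {"jaw":0,"tx":0.008,"ty":-0.02,"tz":0.1,"rx":0,"ry":0,"rz":0},
  {"jaw":0,"tx":0.008,"ty":-0.02,"tz":0.1,"rx":0,"ry":0,"rz":0},
])

```text
clock: 21.9
eef_pos: [0.4481, 0.183, 0.1089]
ee_rot: [0.707, 0.707, -0.0, 0.0]
ft_force: [-0.0, 0.5, -1.8]
finger_gap: 0.0557
gripper_force: 64.6
```

Call:
step_arm([
  {"jaw":0,"tx":0,"ty":0.005,"tz":0.006,"rx":0,"ry":0,"rz":0},
  {"jaw":0,"tx":0,"ty":0.005,"tz":0.012,"rx":0,"ry":0,"rz":0},
  {"jaw":0,"tx":0,"ty":0.005,"tz":0.012,"rx":0,"ry":0,"rz":0},
])

```text
clock: 22.2
eef_pos: [0.4489, 0.183, 0.108]
ee_rot: [0.707, 0.707, 0.0, -0.0]
ft_force: [-8.7, -2.5, 25.9]
finger_gap: 0.0561
gripper_force: 67.2
```

On the floor. Letting go, rising and moving clear.

Call:
step_arm([
  {"jaw":0,"tx":0,"ty":0,"tz":-0.005,"rx":0,"ry":0,"rz":0},
  {"jaw":100,"tx":0,"ty":0,"tz":-0.005,"rx":0,"ry":0,"rz":0},
  {"jaw":100,"tx":0,"ty":0,"tz":-0.005,"rx":0,"ry":0,"rz":0},
  {"jaw":100,"tx":0,"ty":0,"tz":-0.005,"rx":0,"ry":0,"rz":0},
  {"jaw":100,"tx":0,"ty":0,"tz":-0.005,"rx":0,"ry":0,"rz":0},
])

```text
clock: 22.7
eef_pos: [0.4488, 0.183, 0.1078]
ee_rot: [0.707, 0.707, -0.0, 0.0]
ft_force: [-0.1, 0.6, 0.2]
finger_gap: 0.0862
gripper_force: 0.0
```

Call:
step_arm([
  {"jaw":100,"tx":0,"ty":0,"tz":-0.2,"rx":0,"ry":0,"rz":0},
  {"jaw":100,"tx":0,"ty":0,"tz":-0.5,"rx":0,"ry":0,"rz":0},
  {"jaw":100,"tx":0,"ty":0,"tz":-0.8,"rx":0,"ry":0,"rz":0},
  {"jaw":100,"tx":0.3,"ty":0,"tz":-1,"rx":0,"ry":0,"rz":0},
  {"jaw":100,"tx":0.6,"ty":0,"tz":-1,"rx":0,"ry":0,"rz":0},
  {"jaw":100,"tx":0.9,"ty":0,"tz":-1,"rx":0,"ry":0,"rz":0},
  {"jaw":100,"tx":1,"ty":0,"tz":-1,"rx":0,"ry":0,"rz":0},
  {"jaw":100,"tx":1,"ty":0,"tz":-1,"rx":0,"ry":0,"rz":0},
])

```text
clock: 23.5
eef_pos: [0.4481, 0.3351, 0.2573]
ee_rot: [0.706, 0.708, -0.0, 0.0]
ft_force: [0.5, -1.2, 1.0]
finger_gap: 0.0853
gripper_force: 0.0
```

```bash
python3 - <<'E'
from h import *
s=snapshot('side'); a=cv2.resize(s['img'][150:280,170:390],None,fx=2.5,fy=2.5)
t=snapshot('top'); b=cv2.resize(t['img'][130:255,130:350],None,fx=2.5,fy=2.5); cv2.imwrite('pics/s7.png',np.vstack([a[:287],b[:312]]))
P=cloud(t)
for n,(x,y) in dict(black=(.449,-.081),drop=(.449,.007),cork=(.449,.095),tin=(.449,.183),gesso=(.49,-.38),tape=(.452,.379),block=(.575,.352)).items():
    w=P[(abs(P[...,0]-x)<.045)&(abs(P[...,1]-y)<.042)&(P[...,2]<.14)]; zt=np.percentile(w[:,2],99.5); q=w[w[:,2]>zt-.008]
    r=cv2.minEnclosingCircle(q[:,:2].astype(np.float32)); print(n,zt.round(3),np.round(r[0],3),round(r[1],3))
E
```

```text
black 0.106 [ 0.449 -0.081] 0.021
drop 0.113 [0.451 0.007] 0.007
cork 0.087 [0.45  0.096] 0.017
tin 0.087 [0.449 0.181] 0.029
gesso 0.08 [ 0.489 -0.38 ] 0.039
tape 0.029 [0.452 0.379] 0.052
block 0.031 [0.576 0.352] 0.042
```

View pics/s7.png

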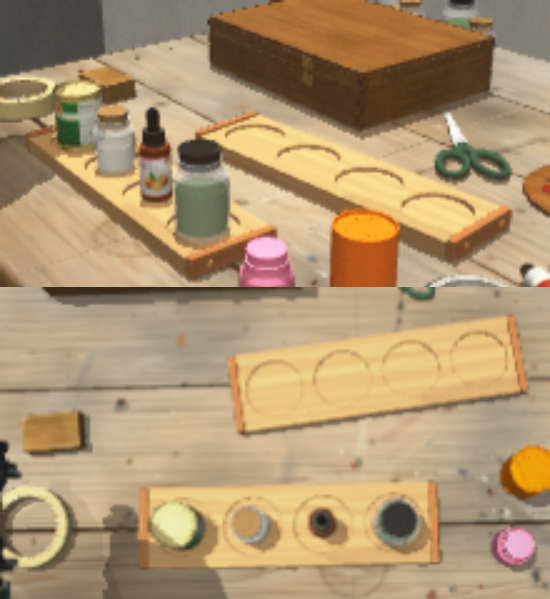

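All four stand upright and centred in their wells, in the order tin, cork jar, dropper, black-cap jar from left to right. The gesso, tape and block haven't moved. Handing in.

```bash
python3 -c "
from bench import job_done
print(job_done())"
```

```text
the job is handed in; nothing more can be done
None
```

The job is handed in: all four containers stand upright in the near rack in reversed order and released, the gesso, tape and sanding block are where they were, and it took about 24 s.

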